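# Close up the jar rack: squeeze, slide, latch and lock its end stop

### The arm

A 6-joint arm with a two-finger parallel gripper is mounted at the origin on a cart in front of the work surface, level with it; the furniture and walls round the work are solid. World frame = base frame: x ahead of the robot, y to its left, z up, the work surface at z = 0. Lengths are in m, angles in rad, forces in N, time in s.
With the tool pointing down it reaches from about 0.35 to 0.85 m from the base axis. Payload 8.1 kg.
Tool frame: the origin (TCP) lies at the very end of the fingers, on their centre line; the grasp point (between the pads) lies 19 mm behind it; z points along the fingers, y is the line along which they close (so a half turn about z gives the same grasp; the last joint's range is limited). The gripper opens to 93 mm and grips with 3 to 60 N. Pads are 15 mm wide; open, the fingers measure 128 mm over their backs; the gripper's body (75 mm by 188 mm) begins 65 mm behind the grasp point.
Start: joints at [1.247, 0.13, 1.488, -0, 1.523, -0.085], TCP at [0.142, 0.583, 0.219] pointing down, gripper open.
Joint ranges: [-2.96, 2.96], [-0.89, 2.26], [0.02, 2.5], [-1.34, 4.48], [0, 2.73], [-2.66, 2.66]. Speed limits (rad/s): [2.39, 2.39, 2.79, 3.14, 3.14, 3.14].

### API

Orientations are given as a rotation vector (axis times angle).
In Python, from plant import read_state, eyes, workorder gives the robot as it stands. The module is installed in compiled form; this text tells all that it offers.
- The arm moves only by the tool play_rows, never from a script. Its argument "targets" is one flat list of numbers, 4 for each row, row after row: the shift along the tool's x, y, z in cm, then the turn about the tool's z in degrees. In form: [dx, dy, dz, roll, dx, dy, dz, roll, ...]. A call has 1 to 8 rows; each row is the pose to reach, as a shift and turn from the pose commanded when the call began, along the tool's axes at that moment; what a row does not reach only later rows make up. A row lasts 1/12 s, in which the tool goes at most 41.7 mm and 7.16 degrees, less where a joint would pass 70% of its speed; a pose out of reach is approached as far as the arm can. A call with a gripper value outside its range is refused whole. "grip" is the finger opening in cm, from 0 to 9.3, set as the call begins (left out, the last holds). The fingers move at their own pace and stop on an object; "grip_force" is the grip in N (left out, the last holds). Time passes only in rows, so rows that repeat a pose let the fingers close. It gives the time, the measured TCP pose, the force, the opening and the grip force at its end, in the units of the state.
- read_state(): the state, without advancing time (a new reading comes with each control period).
- eyes.read_camera(name): name is "scene" or "side" or "wrist"; returns a dict with "image" (384x512x3 uint8, red, green, blue), "vfov" (degrees; the focal length in pixels is half the picture's height over the tangent of half this angle, whatever the lens; pixels are square), "cx", "cy" (the principal point, pixels), "cam_to_world" (4x4, takes a point from camera to world coordinates); the wrist camera has in their place "T_tool_cam" (4x4, takes a point from camera to tool coordinates, whose origin is the TCP and whose axes are the flange's). Camera axes: x right, y up, looking along -z (the intrinsics and any distortion apply to the point x, -y, -z); pixel columns grow to the right and rows downward; lengths in m; the calibration is good to about 2 mm. A picture is of the moment at which its call begins: read the wrist's pose just before it. There is no depth.
- workorder.close_job(): hands the job in; it is judged then, once.
The state is a dict: "t": time; "q": joint angles; "dq": joint speeds; "joint_torque": joint torques, N m; "tool_pos": TCP position; "orientation": TCP orientation; "force": force on the tool from outside, world axes, zero at the start; "wrist_torque": the same for the moment, N m; "opening": finger opening in m; "gripper_force": force on a finger pad.
Only numpy, scipy, OpenCV 4.12 (cv2) and the standard library are available. Lean on these libraries where they do the work, as an engineer would, in place of code of your own. Each camera call takes 0.05 s, during which the arm holds its last target. There are 200 camera calls.

### The job

The jars in the worktop rack stand loose because its sliding stop was left too far out. Squeeze the stop's release lever against its grip bar, slide the stop up to the jars so that the row closes up against the fixed end, and let the lever spring fully home in the nearest notch that the row leaves room for; then slide the flush lock plate fully towards the grip bars so that the lever cannot be squeezed by accident. Treat the glass gently, leave every jar standing, and do not disturb the other things on the worktop.

Things in the scene. Friction and masses are not known exactly. Their poses are not given: they have to be found in the camera images.
- rack: low jar rack, fixed. Origin: on the worktop (z=0), on the centre line of the jar row, at the inner face of the fixed end plate (101 mm high). Its y runs along the rail, jars at negative y; its x points away from the robot across the row. Aluminium rail in front of the row (x -90 to -38 mm, 38 mm high, 394 mm long); two fence rods behind it (x +44 mm, 51 mm high)
- rail_channel (a point): middle of the rail's front channel, 19 mm over the worktop. In it, under a lip, is a notched steel strip: notches 8.5 mm wide, 6 mm deep, every 20 mm. The strip is clipped in anywhere along the channel, so the place of its notches is not measured: feel for it, or see it from the front. There are notches all along the stop's travel
- stop: sliding stop with all it carries; slides along y of the rack, about 2.5 N friction. Origin: on the worktop, on the row's centre line, in the plane of its rubber face, which looks to +y (the jars); axes as the rack's. Its y in the rack's frame is minus the clear length left for the row (-250 mm wide open, -105 mm the limit). Face x -34 to +34 mm, 9 to 105 mm high
- pawl (a point): tip of the lever's pawl (6 mm wide, square), 46 mm behind the stop's face, 19 mm over the worktop. With the lever let go it drops into the next notch it meets and blocks the stop both ways (1 mm play each way); between notches it rests on a tooth, the lever stays half squeezed and the stop can be slid with about 4 N. At the start it may be in a notch or on a tooth
- grip_mid (a point): between the stop's two horizontal grip bars, middle of the squeezed grasp: 99 mm over the worktop, 34 mm behind the stop's face, 70.5 mm in front of the row's centre line. Bars: 11 mm thick, along y of the rack, 40 mm free between end discs (22 mm diameter). Fingers from above that close along x of the rack take both: 48 mm over the outer faces at rest, 32 mm squeezed
- fixed_bar (a point): middle of the rear grip bar, fixed on the stop, 10.5 mm behind grip_mid (+x of the rack). Its axis is 100 mm over the worktop; the black shoe's top below it is 54 mm over the worktop
- lever_bar (a point): middle of the front grip bar, which is the release lever: 26.5 mm in front of grip_mid when home, 10.5 mm when fully squeezed. Also with the lever let go, fingers standing loosely round the bars between the end discs (which stand 5.5 mm proud of the bars) can draw the stop along by the discs
- release_lever (a joint): release lever, hinged along the rail 46 mm over the worktop: 0 rad home (pawl fully in a notch), about 0.2 rad when the pawl rests on a tooth, 0.30 rad fully squeezed. Sprung home: about 3 N at the bar at rest, 6 N fully squeezed
- lock_top (a point): middle of the top of the lock plate: flat ribbed dark steel plate without a handle, 43 mm (x) by 27 mm (y), in the tail of the stop's black shoe, flush with its top, 54 mm over the worktop. Slides 14 mm along +y of the rack, towards the grip bars, about 1 N friction. From grip_mid along the rail: 71.5 mm when open (away from the jars), 57.5 mm when locked
- lock_plate (a joint): travel of the lock plate: 0 open, 0.014 m fully locked. Its bolt passes in front of the lever's foot: it goes in only when the lever is home, and then the lever cannot be squeezed
- spice_left: upright jar, 41 mm across, 105 mm high, glass with a dark brown screw cap, 0.11 kg; origin at the middle of its underside; left outer jar of the row
- spice_right: upright jar, 41 mm across, 105 mm high, glass with a black screw cap, 0.11 kg; origin at the middle of its underside; right outer jar of the row
- tin: small food tin, 57 mm across, 72 mm high; origin at the middle of its underside. Either it or one of the other two (of salt shaker, tin, honey jar) stands in the rack between the spice jars; the two spare ones stand behind the rack.
- salt: glass salt shaker with a grey domed top, 44 mm across, 90 mm high; origin at the middle of its underside. Either it or one of the other two (of salt shaker, tin, honey jar) stands in the rack between the spice jars; the two spare ones stand behind the rack.
- honey: honey jar with a flat red lid, 65 mm across the lid, 60 mm the glass, 100 mm high; origin at the middle of its underside. Either it or one of the other two (of salt shaker, tin, honey jar) stands in the rack between the spice jars; the two spare ones stand behind the rack.
- pepper: wooden pepper mill, 58 mm across, 170 mm high, behind the rack; bystander; origin at the middle of its underside
- timer: egg timer, 62 mm across, 56 mm high, behind the rack; bystander; origin at the middle of its underside
- onion: red onion, 71 mm high, at the right; bystander; origin at the middle of its underside
- garlic: garlic bulb, 59 mm high, at the right; bystander; origin at the middle of its underside
There are look-alikes about, which are no part of the job. What is shaped like the spice_left but green is not meant.

How it is judged:
By the outcome, as a careful person would: the job done as asked, in the order asked, and still so for the second after the job is handed in, with the robot touching nothing.
It also fails if it takes over 54 s, if anything falls off the work surface, if the arm or the gripper's body presses on something with over 40 N, if the wrist force passes 120 N, or if a joint passes its speed limit or range.

## Working session

There is one attempt and no reset: what is moved stays moved. The work goes in short steps, Python scripts to look and compute and a tool call to move; the robot and the scene stay as the last step left them, time stands still between calls to the robot, and variables do not carry over. Pictures are saved under pics/ and viewed, at most 10 in all, crops included, and the job is handed in when it is done.

Besides the shell and the picture viewer there is one more tool, called after "Emit:" as name(argument=value, ...), one argument or row to a line, values as JSON. play_rows: Moves the arm, as the interface text tells. Its arguments: {"type":"object","properties":{"targets":{"type":"array"},"grip":{"type":"number"},"grip_force":{"type":"number"}},"required":["targets"]}

```bash
mkdir -p pics
cat > h.py <<'E'
import numpy as np, cv2
from plant import read_state, eyes, workorder
from scipy.spatial.transform import Rotation as R
def cam(name):
    s=read_state(); c=eyes.read_camera(name)
    if 'cam_to_world' in c: T=np.array(c['cam_to_world'])
    else:
        W=np.eye(4); W[:3,:3]=R.from_rotvec(s['orientation']).as_matrix(); W[:3,3]=s['tool_pos']; T=W@np.array(c['T_tool_cam'])
    h=c['image'].shape[0]; f=h/2/np.tan(np.radians(c['vfov'])/2)
    return dict(img=c['image'],T=T,f=f,cx=c['cx'],cy=c['cy'],raw=c)
def onplane(c,u,v,z):
    d=c['T'][:3,:3]@np.array([(u-c['cx'])/c['f'],-(v-c['cy'])/c['f'],-1]); o=c['T'][:3,3]
    return o+d*(z-o[2])/d[2]
def proj(c,p):
    q=np.linalg.inv(c['T'])@np.append(p,1); return c['cx']+c['f']*q[0]/-q[2], c['cy']-c['f']*q[1]/-q[2]
E
python3 - <<'E'
from h import *
for n in['scene','side','wrist']:
    c=cam(n); cv2.imwrite(f'pics/{n}0.png',cv2.resize(c['img'][:,:,::-1],(800,600)))
    np.save(f'pics/{n}0.npy',c,allow_pickle=True)
    print(n,c['f'],c['cx'],c['cy'],c['T'].round(3).tolist(),[k for k in c['raw'] if k!='image'])
s=read_state();print({k:np.round(v,3) for k,v in s.items()})
E
```

```text
scene 354.5112945363852 249.24165318126944 183.21065894846456 [[-0.689, 0.544, -0.48, 0.185], [-0.725, -0.515, 0.457, 0.214], [0.001, 0.663, 0.749, 0.74], [0.0, 0.0, 0.0, 1.0]] ['vfov', 'cx', 'cy', 'cam_to_world']
side 458.57822045699123 254.2536157476186 186.22297209319115 [[-0.976, 0.102, -0.191, 0.4], [-0.217, -0.456, 0.863, 0.629], [0.001, 0.884, 0.467, 0.54], [0.0, 0.0, 0.0, 1.0]] ['vfov', 'cx', 'cy', 'cam_to_world']
wrist 276.92582214403706 253.88068688296977 193.16072360657657 [[0.236, -0.932, -0.275, 0.066], [0.972, 0.226, 0.068, 0.601], [-0.001, -0.283, 0.959, 0.384], [0.0, 0.0, 0.0, 1.0]] ['vfov', 'cx', 'cy', 'T_tool_cam']
{'t': np.float64(0.15), 'q': array([ 1.247,  0.131,  1.489,  0.   ,  1.523, -0.085]), 'dq': array([ 0.001, -0.003, -0.004, -0.001,  0.001, -0.001]), 'joint_torque': array([ 0.0000e+00, -5.6047e+01, -4.9234e+01,  7.7000e-02,  3.1000e-02,
       -0.0000e+00]), 'tool_pos': array([0.142, 0.583, 0.218]), 'orientation': array([-3.740e-01, -3.119e+00,  2.000e-03]), 'force': array([ 0.047,  0.058, -0.099]), 'wrist_torque': array([-0.008,  0.056, -0.027]), 'gripper_force': np.float64(0.0), 'opening': np.float64(0.093)}
```

View pics/scene0.png

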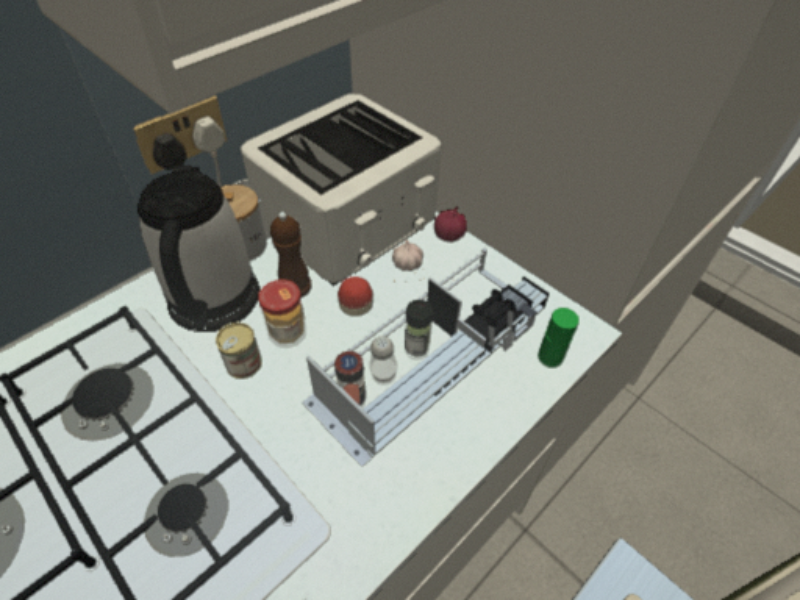

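View pics/side0.png

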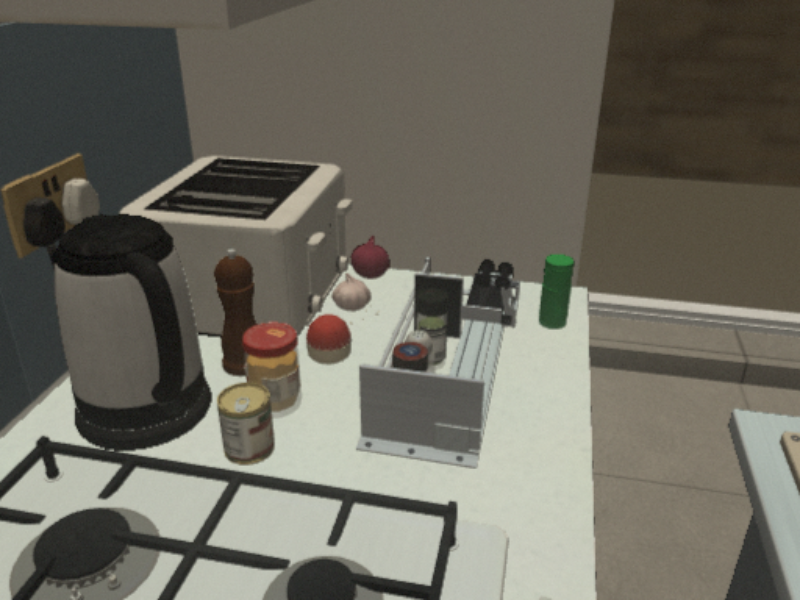

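View pics/wrist0.png

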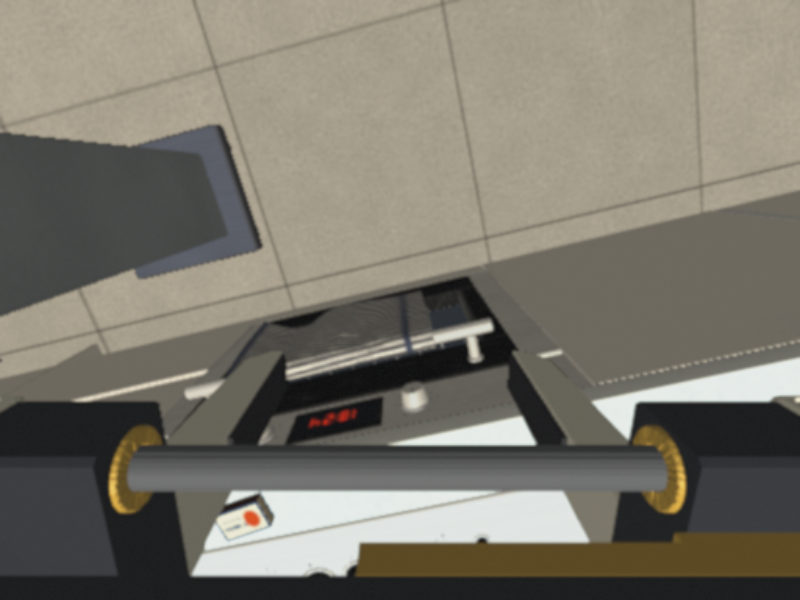

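The row holds dark-brown spice, salt shaker and black-capped spice. The end plate is at about (340,405) in the scene view, the stop face at (443,307) and the grip bars near (500,320). The green jar at (558,338) is the look-alike. Next I'll enlarge this region to measure it.

Run:
```python
from h import *
a=np.load('pics/scene0.npy',allow_pickle=True).item()['img'][155:300,190:352]
b=np.load('pics/side0.npy',allow_pickle=True).item()['img'][160:300,225:335]
up=lambda x:cv2.resize(x,None,fx=3,fy=3,interpolation=cv2.INTER_CUBIC)
A,B=up(a),up(b); o=np.zeros((440,810,3),np.uint8)[:, :800]
A=A[:440]; o[:A.shape[0],:A.shape[1]]=A; w=800-A.shape[1]; o[:B.shape[0],A.shape[1]:A.shape[1]+B.shape[1]]=B[:,:w]
for x in range(0,800,50): o[436:,x]=255
cv2.imwrite('pics/c1.png',o[:,:,::-1]); print(A.shape)
```

```text
(435, 486, 3)
```

View pics/c1.png

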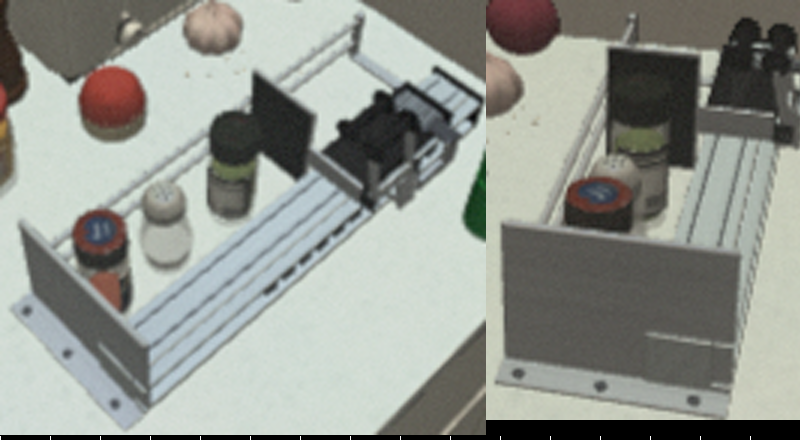

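The crop shows the end plate's top edge from (22,222) to (150,350), the stop face's top edge from (252,70) to (316,115), and the rail grooves running parallel. The notch marks lie along the front edge from (270,290) to (360,215).

Run:
```python
from h import *
S=np.load('pics/scene0.npy',allow_pickle=True).item();D=np.load('pics/side0.npy',allow_pickle=True).item()
s=lambda x,y,z:onplane(S,190+x/3,155+y/3,z).round(4)
d=lambda x,y,z:onplane(D,225+(x-486)/3,160+y/3,z).round(4)
for n,v in dict(plS=(s(24,222,.101),s(150,348,.101)),plD=(d(502,222,.101),d(740,253,.101)),
 stopS=(s(254,70,.105),s(316,112,.105)),stopD=(d(608,48,.105),d(699,55,.105)),
 groove=(s(140,345,.038),s(320,178,.038)),front=(s(155,395,.03),s(365,212,.03)),
 caps=(s(101,228,.105),s(164,197,.088),s(235,127,.105)),
 bars=(s(370,103,.11),s(395,122,.11)), post=(s(357,18,.051)),tips=(s(357,18,.051),s(50,240,.051)),
 barD=(d(745,25,.106),d(780,32,.106)),lock=s(418,100,.054)).items(): print(n,v)
```

```text
plS (array([ 0.5747, -0.0049,  0.101 ]), array([ 0.4391, -0.0035,  0.101 ]))
plD (array([ 0.5811, -0.002 ,  0.101 ]), array([ 0.4451, -0.0012,  0.101 ]))
stopS (array([ 0.5608, -0.2292,  0.105 ]), array([ 0.4969, -0.2323,  0.105 ]))
stopD (array([ 0.5639, -0.2251,  0.105 ]), array([ 0.4996, -0.2283,  0.105 ]))
groove (array([ 0.4708, -0.0213,  0.038 ]), array([ 0.4806, -0.2288,  0.038 ]))
front (array([ 0.438 , -0.0055,  0.03  ]), array([ 0.4364, -0.2346,  0.03  ]))
caps (array([ 0.5305, -0.0401,  0.105 ]), array([ 0.5282, -0.0992,  0.088 ]), array([ 0.5298, -0.1757,  0.105 ]))
bars (array([ 0.4715, -0.2662,  0.11  ]), array([ 0.446 , -0.2653,  0.11  ]))
post [ 0.5724 -0.382   0.051 ]
tips (array([ 0.5724, -0.382 ,  0.051 ]), array([ 0.5784, -0.0262,  0.051 ]))
barD (array([ 0.4733, -0.2818,  0.106 ]), array([ 0.4474, -0.2757,  0.106 ]))
lock [ 0.471  -0.3412  0.054 ]
```

Emit:
play_rows(
  targets=[-30.6, -16.5, 0, 57, -30.6, -16.5, 0, 57, -30.6, -16.5, 0, 57, -30.6, -16.5, 0, 57, -30.6, -16.5, 0, 57, -30.6, -16.5, 0, 57, -30.6, -16.5, 0, 57, -30.6, -16.5, 0, 57],
)

```text
t: 0.82
tool_pos: [0.3906, 0.3582, 0.2185]
orientation: [-1.825, -2.557, 0.0]
force: [1.0, 0.8, 1.1]
opening: 0.0931
gripper_force: 0.0
```

Emit:
play_rows(
  targets=[-30, -4, 0, 19.0, -30, -4, 0, 19.0, -30, -4, 0, 19.0, -30, -4, 0, 19.0, -30, -4, 0, 19.0, -30, -4, 0, 19.0, -30, -4, 0, 19.0, -30, -4, 0, 19.0],
)

```text
t: 1.48
tool_pos: [0.4515, 0.0586, 0.2185]
orientation: [2.218, 2.222, -0.002]
force: [1.0, 0.6, -0.3]
opening: 0.0932
gripper_force: 0.0
```

Emit:
play_rows(
  targets=[-26, 0, 0, 0, -26, 0, 0, 0, -26, 0, 0, 0, -26, 0, 0, 0, -26, 0, 0, 0, -26, 0, 0, 0, -26, 0, 0, 0, -26, 0, 0, 0],
)

```text
t: 2.15
tool_pos: [0.452, -0.1987, 0.2182]
orientation: [-2.219, -2.222, 0.001]
force: [0.6, 0.6, -0.4]
opening: 0.0932
gripper_force: 0.0
```

Run:
```python
from h import *
c=cam('wrist'); np.save('pics/w1.npy',c,allow_pickle=True)
cv2.imwrite('pics/w1.png',cv2.resize(c['img'][:,:,::-1],(800,600),interpolation=cv2.INTER_CUBIC)); s=read_state(); print(s['tool_pos'],s['orientation'],c['T'].round(3).tolist())
```

```text
[ 0.45220609 -0.19685855  0.21814916] [-2.21736223e+00 -2.22362638e+00 -1.79146051e-04] [[1.0, -0.002, 0.0, 0.453], [0.002, 0.959, 0.282, -0.121], [-0.001, -0.282, 0.959, 0.385], [0.0, 0.0, 0.0, 1.0]]
```

View pics/w1.png

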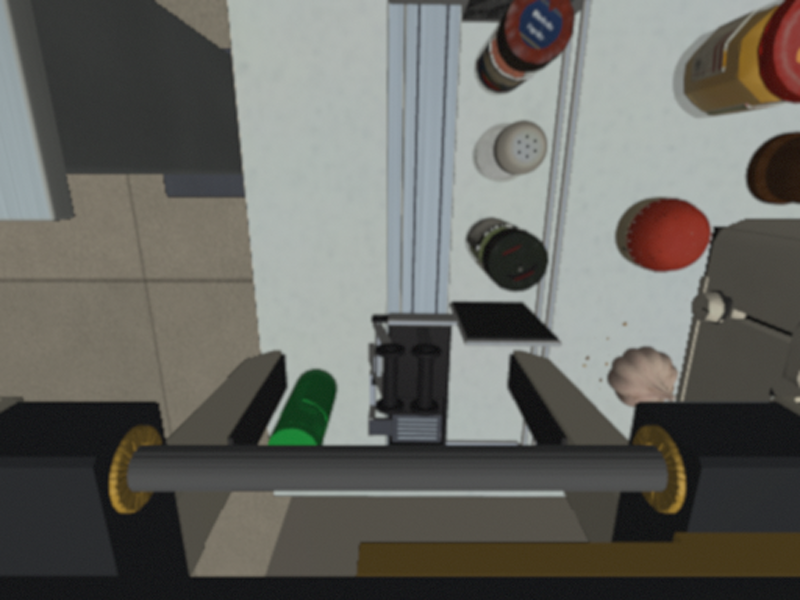

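The wrist view shows the lever bar at (390,380), the fixed bar at (427,380), the lock plate at (418,428) and the rail edges at x=388 and 462. The green jar stands left of the bars at (305,410).

Run:
```python
from h import *
C=np.load('pics/w1.npy',allow_pickle=True).item()
w=lambda x,y,z:onplane(C,x*.64,y*.64,z).round(4)
for n,v in dict(lever=(w(392,351,.105),w(388,408,.105)),fixed=(w(427,351,.105),w(427,408,.105)),
 rail=(w(388,10,.038),w(387,310,.038),w(463,10,.038),w(449,310,.038)),stop=(w(452,303,.105),w(523,305,.105),w(558,341,.009)),
 lock=w(418,429,.054),fence=(w(586,0,.051),w(540,340,.051)), green=(w(318,385,.105),w(293,440,.105),w(320,380,0)),caps=(w(545,22,.105),w(523,147,.09),w(517,262,.105))).items(): print(n,v)
```

```text
lever (array([ 0.4494, -0.2388,  0.105 ]), array([ 0.4465, -0.2835,  0.105 ]))
fixed (array([ 0.4738, -0.2388,  0.105 ]), array([ 0.4748, -0.2834,  0.105 ]))
rail (array([ 0.4461, -0.0107,  0.038 ]), array([ 0.4445, -0.2299,  0.038 ]), array([ 0.4984, -0.0106,  0.038 ]), array([ 0.4966, -0.2298,  0.038 ]))
stop (array([ 0.4899, -0.2038,  0.105 ]), array([ 0.538 , -0.2051,  0.105 ]), array([ 0.6027, -0.2689,  0.009 ]))
lock [ 0.4715 -0.3337  0.054 ]
fence (array([ 0.5785, -0.0087,  0.051 ]), array([ 0.571 , -0.2515,  0.051 ]))
green (array([ 0.3965, -0.2652,  0.105 ]), array([ 0.3757, -0.3104,  0.105 ]), array([ 0.3777, -0.314 ,  0.    ]))
caps (array([ 0.5362, -0.0376,  0.105 ]), array([ 0.5336, -0.1035,  0.09  ]), array([ 0.5315, -0.1756,  0.105 ]))
```

Emit:
play_rows(
  targets=[-6.45, 1.2, 0, 0, -6.45, 1.2, 0, 0, -6.45, 1.2, 4, 0, -6.45, 1.2, 8, 0, -6.45, 1.2, 9.3, 0, -6.45, 1.2, 9.3, 0, -6.45, 1.2, 9.3, 0],
  grip=6.4,
  grip_force=15,
)

```text
t: 2.78
tool_pos: [0.4649, -0.2592, 0.1259]
orientation: [-2.212, -2.228, -0.0]
force: [0.0, 0.2, 0.7]
opening: 0.0645
gripper_force: 0.0
```

Run:
```python
from h import *
c=cam('wrist'); np.save('pics/w2.npy',c,allow_pickle=True)
d=cam('scene'); e=d['img'][155:255,270:360]; 
A=cv2.resize(c['img'][190:,100:400],None,fx=1.5,fy=1.5,interpolation=cv2.INTER_CUBIC); B=cv2.resize(e,None,fx=3.6,fy=3.6,interpolation=cv2.INTER_CUBIC)
o=np.zeros((400,800,3),np.uint8); o[:A.shape[0],:A.shape[1]]=A; o[:B.shape[0],460:460+B.shape[1]]=B
cv2.imwrite('pics/w2.png',o[:,:,::-1]); s=read_state(); print(s['tool_pos'],s['orientation'],s['force'],s['opening'])
```

```text
[ 0.46652628 -0.26091134  0.12846639] [2.21135536e+00 2.22644139e+00 1.23688810e-03] [ 0.47974078 -0.05079038  0.48531644] 0.0639700738965428
```

View pics/w2.png

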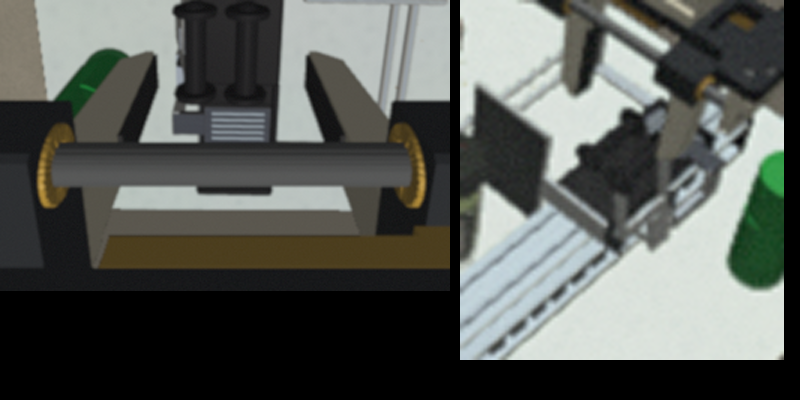

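Run:
```python
from h import *
C=np.load('pics/w2.npy',allow_pickle=True).item()
w=lambda x,y,z:onplane(C,100+x/1.5,190+y/1.5,z).round(4)
print(w(196,7,.109),w(196,96,.109),w(247,9,.109),w(239,96,.109),'midbar',w(197,50,.105),w(245,50,.105),'lock',w(238,123,.054),w(210,106,.054),w(268,106,.054),'tips',w(155,55,.128),w(308,55,.128))
print([np.round(read_state()['tool_pos'],4) for _ in range(3)])
```

```text
[ 0.4493 -0.2364  0.109 ] [ 0.4486 -0.2822  0.109 ] [ 0.4729 -0.2372  0.109 ] [ 0.4698 -0.282   0.109 ] midbar [ 0.4491 -0.2594  0.105 ] [ 0.4725 -0.2592  0.105 ] lock [ 0.4708 -0.3318  0.054 ] [ 0.4526 -0.3195  0.054 ] [ 0.49   -0.3191  0.054 ] tips [ 0.4331 -0.2523  0.128 ] [ 0.4986 -0.2518  0.128 ]
[array([ 0.4665, -0.2609,  0.1285]), array([ 0.4665, -0.2609,  0.1285]), array([ 0.4665, -0.2609,  0.1285])]
```

Emit:
play_rows(
  targets=[0, -0.2, 1.5, 0, 0, -0.2, 3, 0, 0, -0.2, 4.6, 0, 0, -0.2, 4.6, 0, 0, -0.2, 4.6, 0],
)

```text
t: 3.3
tool_pos: [0.4635, -0.2611, 0.0812]
orientation: [2.214, 2.227, 0.0]
force: [0.6, -0.2, 0.1]
opening: 0.064
gripper_force: 0.0
```

Emit:
play_rows(
  targets=[0, 0, 0, 0, 0, 0, 0, 0, 0, 0, 0, 0, 0, 0, 0, 0, 0, 0, 0, 0, 0, 0, 0, 0],
  grip=2.6,
  grip_force=15,
)

```text
t: 3.8
tool_pos: [0.4619, -0.2613, 0.08]
orientation: [-2.215, -2.227, 0.003]
force: [-6.2, -0.6, 4.1]
opening: 0.0312
gripper_force: 15.0
```

Emit:
play_rows(
  targets=[0.3, -0.1, 0, 0, 0.7, -0.1, 0, 0, 1.1, -0.1, 0, 0, 1.5, -0.1, 0, 0, 1.9, -0.1, 0, 0, 2.2, -0.1, 0, 0, 2.4, -0.1, 0, 0, 2.5, -0.1, 0, 0],
)

```text
t: 4.47
tool_pos: [0.462, -0.2356, 0.0799]
orientation: [2.214, 2.228, 0.0]
force: [-0.4, -2.5, 3.7]
opening: 0.0311
gripper_force: 15.0
```

Emit:
play_rows(
  targets=[0.2, 0, 0, 0, 0.4, 0, 0, 0, 0.6, 0, 0, 0, 0.8, 0, 0, 0, 1.0, 0, 0, 0, 1.2, 0, 0, 0, 1.4, 0, 0, 0, 1.6, 0, 0, 0],
)

```text
t: 5.13
tool_pos: [0.4622, -0.2199, 0.08]
orientation: [2.214, 2.227, 0.001]
force: [4.0, -3.7, 2.9]
opening: 0.0312
gripper_force: 15.0
```

Emit:
play_rows(
  targets=[0.2, 0, 0, 0, 0.4, 0, 0, 0, 0.6, 0, 0, 0, 0.8, 0, 0, 0, 1.0, 0, 0, 0, 1.2, 0, 0, 0, 1.4, 0, 0, 0, 1.6, 0, 0, 0],
)

```text
t: 5.8
tool_pos: [0.4623, -0.2039, 0.08]
orientation: [2.214, 2.226, 0.001]
force: [4.8, -3.7, 2.9]
opening: 0.0315
gripper_force: 15.0
```

Run:
```python
from h import *
c=cam('wrist'); np.save('pics/w3.npy',c,allow_pickle=True);d=cam('scene'); np.save('pics/s3.npy',d,allow_pickle=True)
A=cv2.resize(c['img'],(448,336)); B=cv2.resize(d['img'][150:300,185:315],None,fx=2.6,fy=2.6,interpolation=cv2.INTER_CUBIC)
o=np.zeros((400,800,3),np.uint8); o[:A.shape[0],:A.shape[1]]=A; o[:B.shape[0],450:450+B.shape[1]]=B
cv2.imwrite('pics/w3.png',o[:,:,::-1]); s=read_state(); print(s['tool_pos'],s['orientation'],s['force'],s['opening'])
```

```text
[ 0.4623343  -0.20354502  0.0799588 ] [2.21414129e+00 2.22701548e+00 1.80968604e-03] [ 4.83703775 -1.86128495  3.01562285] 0.031385037733656265
```

View pics/w3.png

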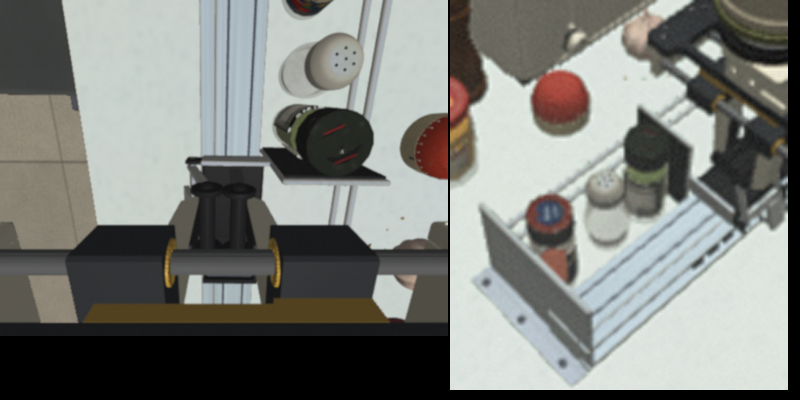

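The bars are squeezed. The stop face is touching the black-capped jar at (330,140), all three jars are upright, and the gap ahead is closing.

Emit:
play_rows(
  targets=[0.2, 0.1, 0, 0, 0.4, 0.1, 0, 0, 0.6, 0.1, 0, 0, 0.8, 0.1, 0, 0, 1.0, 0.1, 0, 0, 1.2, 0.1, 0, 0, 1.4, 0.1, 0, 0, 1.6, 0.1, 0, 0],
)

```text
t: 6.57
tool_pos: [0.4625, -0.188, 0.0799]
orientation: [2.215, 2.227, -0.0]
force: [2.1, -3.5, 5.4]
opening: 0.0311
gripper_force: 15.0
```

Emit:
play_rows(
  targets=[0.15, 0, 0, 0, 0.3, 0, 0, 0, 0.45, 0, 0, 0, 0.6, 0, 0, 0, 0.75, 0, 0, 0, 0.9, 0, 0, 0, 1.05, 0, 0, 0, 1.2, 0, 0, 0],
)

```text
t: 7.23
tool_pos: [0.4627, -0.176, 0.08]
orientation: [2.215, 2.227, 0.0]
force: [2.4, -4.3, 4.6]
opening: 0.031
gripper_force: 15.0
```

Run:
```python
from h import *
d=cam('scene'); np.save('pics/s4.npy',d,allow_pickle=True)
B=cv2.resize(d['img'][190:300,185:305],None,fx=5,fy=5,interpolation=cv2.INTER_CUBIC)
cv2.imwrite('pics/w4.png',B[:,:,::-1]); s=read_state(); print(s['tool_pos'],s['force'],s['opening'])
```

```text
[ 0.46265187 -0.1757442   0.07992909] [ 3.67428718 -2.99185819  5.52009586] 0.031168831755060387
```

View pics/w4.png

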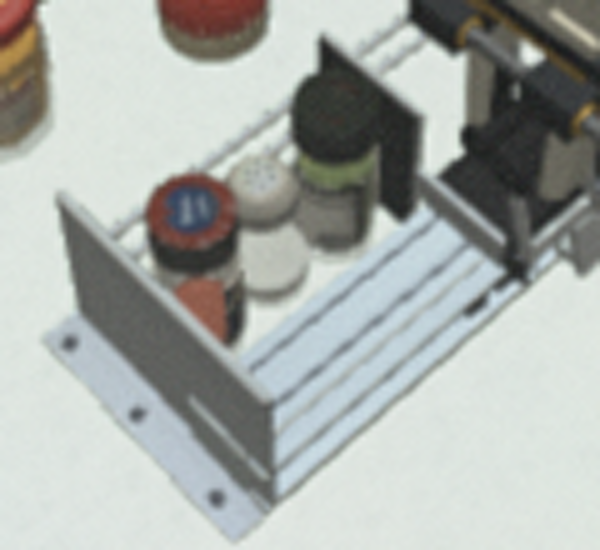

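The row is nearly closed up, with a few mm left at the brown-capped jar by the end plate. I'll creep on from here.

Emit:
play_rows(
  targets=[0.1, 0, 0, 0, 0.2, 0, 0, 0, 0.3, 0, 0, 0, 0.4, 0, 0, 0, 0.5, 0, 0, 0],
)

```text
t: 7.7
tool_pos: [0.4627, -0.1711, 0.0799]
orientation: [2.215, 2.227, 0.0]
force: [3.6, -4.0, 5.1]
opening: 0.0314
gripper_force: 15.0
```

Emit:
play_rows(
  targets=[0.07, 0, 0, 0, 0.14, 0, 0, 0, 0.2, 0, 0, 0],
)

```text
t: 7.95
tool_pos: [0.4627, -0.1691, 0.0799]
orientation: [2.215, 2.227, 0.0]
force: [3.8, -4.3, 4.3]
opening: 0.0311
gripper_force: 15.0
```

Emit:
play_rows(
  targets=[0.07, 0, 0, 0, 0.14, 0, 0, 0, 0.2, 0, 0, 0],
)

```text
t: 8.2
tool_pos: [0.4627, -0.1671, 0.0799]
orientation: [2.215, 2.227, 0.0]
force: [3.2, -4.4, 4.6]
opening: 0.0311
gripper_force: 15.0
```

Emit:
play_rows(
  targets=[0.05, 0, 0, 0, 0.1, 0, 0, 0],
)

```text
t: 8.37
tool_pos: [0.4628, -0.1661, 0.08]
orientation: [2.214, 2.227, 0.0]
force: [4.0, -5.3, 4.1]
opening: 0.0315
gripper_force: 15.0
```

Emit:
play_rows(
  targets=[0.05, 0, 0, 0, 0.1, 0, 0, 0],
)

```text
t: 8.53
tool_pos: [0.4628, -0.1652, 0.08]
orientation: [2.214, 2.227, 0.0]
force: [4.3, -4.4, 3.9]
opening: 0.0311
gripper_force: 15.0
```

Emit:
play_rows(
  targets=[0.05, 0, 0, 0, 0.1, 0, 0, 0],
)

```text
t: 8.7
tool_pos: [0.4628, -0.1641, 0.08]
orientation: [2.215, 2.227, 0.0]
force: [4.8, -4.0, 3.7]
opening: 0.0314
gripper_force: 15.0
```

Emit:
play_rows(
  targets=[0.05, 0, 0, 0, 0.1, 0, 0, 0],
)

```text
t: 8.87
tool_pos: [0.4628, -0.1634, 0.08]
orientation: [2.214, 2.226, 0.0]
force: [3.4, -6.7, 3.6]
opening: 0.0312
gripper_force: 15.0
```

Emit:
play_rows(
  targets=[0.05, 0, 0, 0, 0.1, 0, 0, 0],
)

```text
t: 9.03
tool_pos: [0.4628, -0.163, 0.08]
orientation: [2.214, 2.226, -0.001]
force: [3.9, -9.8, 2.6]
opening: 0.031
gripper_force: 15.0
```

Run:
```python
from h import *
d=cam('side'); np.save('pics/d5.npy',d,allow_pickle=True);e=cam('scene')
A=cv2.resize(d['img'][150:300,220:320],None,fx=4,fy=4,interpolation=cv2.INTER_CUBIC)
B=cv2.resize(e['img'][195:295,185:285],None,fx=4,fy=4,interpolation=cv2.INTER_CUBIC)
o=np.zeros((600,800,3),np.uint8);o[:,:400]=A;o[:400,400:]=B
cv2.imwrite('pics/w5.png',o[:,:,::-1]); s=read_state(); print(s['tool_pos'],s['force'],s['opening'])
```

```text
[ 0.46279734 -0.16300504  0.07999426] [ 4.44090065 -8.3861098   1.92385425] 0.031128569591479964
```

View pics/w5.png

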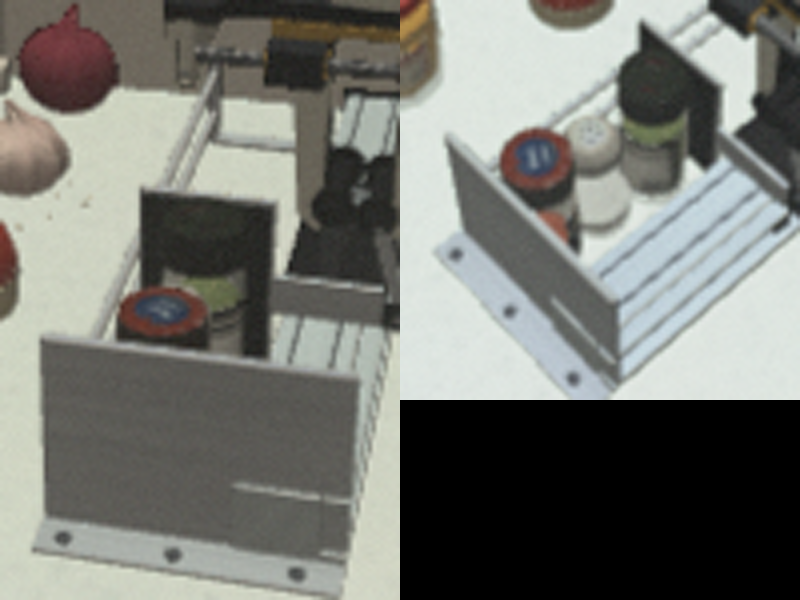

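The row is closed up: the resisting force rose by about 5 N at TCP y=-0.163 and all jars are upright. I'll relax the push a little, then let the lever go with the fingers loosely round the bars.

Emit:
play_rows(
  targets=[-0.1, 0, 0, 0, -0.1, 0, 0, 0],
)

```text
t: 9.3
tool_pos: [0.4628, -0.1632, 0.08]
orientation: [2.215, 2.227, 0.001]
force: [3.3, -4.1, 3.9]
opening: 0.0315
gripper_force: 15.0
```

Emit:
play_rows(
  targets=[0, -0.25, 0, 0, 0, -0.25, 0, 0, 0, -0.25, 0, 0, 0, -0.25, 0, 0, 0, -0.25, 0, 0],
  grip=5.3,
)

```text
t: 9.72
tool_pos: [0.4589, -0.1622, 0.0787]
orientation: [-2.213, -2.226, 0.001]
force: [0.8, 0.5, -0.5]
opening: 0.0526
gripper_force: 0.0
```

Run:
```python
from h import *
c=cam('wrist'); np.save('pics/w6.npy',c,allow_pickle=True)
cv2.imwrite('pics/w6.png',cv2.resize(c['img'][:,100:400,::-1],None,fx=1.5,fy=1.5,interpolation=cv2.INTER_CUBIC)); s=read_state(); print(s['tool_pos'],s['force'],s['opening'])
```

```text
[ 0.45908179 -0.16237181  0.07894328] [-0.06858935  0.09462033 -0.56839943] 0.05296227244661889
```

View pics/w6.png

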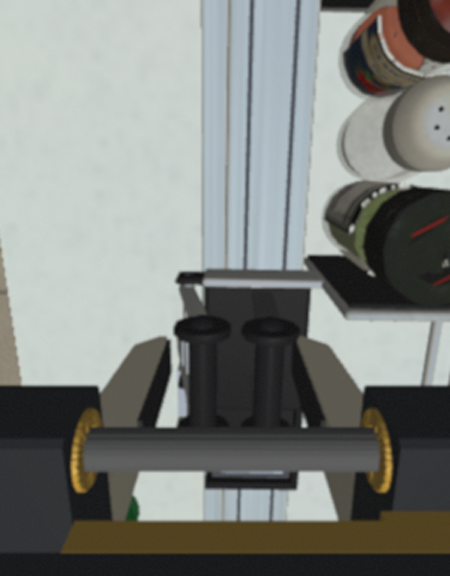

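The lever is released. The lever bar is at about (203,375) and the fixed bar at (269,375) in the crop, and the row is upright against the stop. I'll work out the bar separation.

```bash
cat >> h.py <<'E'
def bars(c,y=375):
    # darkness profile of a row across the bars, between discs (crop coordinates as in w6)
    r=int(y/1.5); g=cv2.cvtColor(c['img'],cv2.COLOR_RGB2GRAY)[r-2:r+3].mean(0)
    return g
E
python3 - <<'E'
from h import *
C=np.load('pics/w6.npy',allow_pickle=True).item()
w=lambda x,y,z:onplane(C,100+x/1.5,y/1.5,z).round(4)
print(w(203,375,.106),w(269,375,.106),w(202,325,.111),w(270,325,.111))
print(bars(C)[205:305].round().astype(int).tolist())
E
```

```text
[ 0.4492 -0.1584  0.106 ] [ 0.4738 -0.1582  0.106 ] [ 0.4495 -0.1366  0.111 ] [ 0.473  -0.1364  0.111 ]
[23, 22, 24, 23, 25, 22, 24, 52, 116, 175, 203, 207, 200, 180, 143, 94, 71, 75, 82, 91, 78, 49, 30, 30, 32, 33, 34, 36, 39, 41, 42, 41, 39, 35, 33, 33, 32, 29, 28, 32, 38, 41, 42, 42, 42, 42, 42, 41, 42, 42, 42, 42, 42, 42, 42, 42, 42, 42, 42, 42, 41, 41, 41, 39, 32, 27, 25, 28, 30, 32, 32, 34, 36, 39, 42, 43, 41, 38, 35, 34, 33, 31, 31, 36, 41, 43, 43, 44, 43, 37, 28, 22, 22, 21, 21, 22, 21, 21, 22, 27]
```

Emit:
play_rows(
  targets=[0, -0.35, 0, 0, 0, -0.35, 0, 0, -0.4, -0.35, 0, 0, -0.8, -0.35, 0, 0, -0.8, -0.35, 0, 0],
  grip=5.0,
)

```text
t: 10.18
tool_pos: [0.4565, -0.1718, 0.0798]
orientation: [2.215, 2.227, -0.0]
force: [-0.2, -0.6, -0.3]
opening: 0.0499
gripper_force: 0.0
```

Emit:
play_rows(
  targets=[-0.1, 0, 0, 0, -0.2, 0, 0, 0, -0.3, 0, 0, 0],
)

```text
t: 10.43
tool_pos: [0.4564, -0.1741, 0.0796]
orientation: [-2.215, -2.227, 0.0]
force: [0.3, -0.3, -0.2]
opening: 0.0502
gripper_force: 0.0
```

Emit:
play_rows(
  targets=[-0.1, 0, 0, 0, -0.2, 0, 0, 0, -0.3, 0, 0, 0],
)

```text
t: 10.68
tool_pos: [0.4563, -0.1764, 0.0795]
orientation: [-2.214, -2.227, -0.001]
force: [1.0, 3.8, 0.7]
opening: 0.0499
gripper_force: 2.0
```

Emit:
play_rows(
  targets=[-0.05, 0, 0, 0, -0.1, 0, 0, 0, -0.15, 0, 0, 0, -0.2, 0, 0, 0],
)

```text
t: 11.02
tool_pos: [0.4563, -0.1788, 0.0795]
orientation: [-2.215, -2.228, -0.0]
force: [0.0, 3.9, 0.5]
opening: 0.0501
gripper_force: 1.9
```

Emit:
play_rows(
  targets=[-0.05, 0, 0, 0, -0.1, 0, 0, 0, -0.15, 0, 0, 0, -0.2, 0, 0, 0],
)

```text
t: 11.35
tool_pos: [0.4563, -0.1809, 0.0796]
orientation: [-2.215, -2.227, 0.0]
force: [0.2, 3.7, 0.4]
opening: 0.05
gripper_force: 1.9
```

Emit:
play_rows(
  targets=[-0.05, 0, 0, 0, -0.1, 0, 0, 0, -0.15, 0, 0, 0, -0.2, 0, 0, 0],
)

```text
t: 11.68
tool_pos: [0.4563, -0.183, 0.0796]
orientation: [-2.215, -2.227, 0.0]
force: [-0.2, 3.9, 0.2]
opening: 0.0499
gripper_force: 1.9
```

Emit:
play_rows(
  targets=[-0.05, 0, 0, 0, -0.1, 0, 0, 0, -0.15, 0, 0, 0, -0.2, 0, 0, 0],
)

```text
t: 12.02
tool_pos: [0.456, -0.1851, 0.0795]
orientation: [-2.215, -2.227, 0.001]
force: [-5.2, 2.2, 0.9]
opening: 0.05
gripper_force: 3.5
```

Emit:
play_rows(
  targets=[-0.05, 0, 0, 0, -0.1, 0, 0, 0, -0.15, 0, 0, 0, -0.2, 0, 0, 0],
)

```text
t: 12.35
tool_pos: [0.456, -0.187, 0.0795]
orientation: [-2.215, -2.227, 0.001]
force: [-4.3, 2.9, 1.3]
opening: 0.0501
gripper_force: 3.5
```

Emit:
play_rows(
  targets=[-0.05, 0, 0, 0, -0.1, 0, 0, 0, -0.15, 0, 0, 0, -0.2, 0, 0, 0],
)

```text
t: 12.68
tool_pos: [0.456, -0.1878, 0.0794]
orientation: [-2.213, -2.226, -0.001]
force: [-4.6, 10.0, 3.4]
opening: 0.0504
gripper_force: 5.9
```

Emit:
play_rows(
  targets=[0.4, 0, 0, 0, 0.4, 0, 0, 0, 0.7, 0, 0, 0, 0.9, 0.2, 0, 0, 0.9, 0.2, 0, 0],
  grip=6.4,
)

```text
t: 13.1
tool_pos: [0.4591, -0.1799, 0.08]
orientation: [2.214, 2.227, 0.001]
force: [-0.6, -0.1, 0.1]
opening: 0.0641
gripper_force: 0.0
```

Run:
```python
from h import *
C=cam('wrist'); np.save('pics/w7.npy',C,allow_pickle=True)
s=read_state(); print(s['tool_pos'],s['force'],s['opening'])
for y in (345,375,395): print(bars(C,y)[200:310].round().astype(int).tolist())
for p in [(.4375,-.186,.1055),(.4735,-.186,.1055)]: print(np.round(proj(C,p)))
```

```text
[ 0.4589007  -0.17995783  0.0799213 ] [-0.78189915 -0.4024522  -0.48271267] 0.06387898274337697
[74, 53, 34, 26, 24, 28, 30, 33, 34, 34, 36, 38, 42, 45, 46, 44, 39, 37, 35, 34, 31, 29, 41, 91, 138, 142, 135, 145, 148, 170, 200, 211, 212, 209, 181, 125, 65, 35, 37, 43, 44, 44, 44, 44, 44, 44, 45, 44, 45, 44, 44, 45, 45, 45, 45, 45, 45, 45, 45, 46, 45, 45, 45, 45, 45, 46, 46, 46, 44, 35, 27, 27, 29, 32, 32, 34, 35, 38, 41, 46, 46, 43, 39, 37, 36, 34, 32, 33, 36, 42, 46, 46, 47, 46, 46, 47, 47, 47, 46, 47, 45, 43, 37, 29, 24, 23, 33, 52, 72, 85]
[24, 24, 25, 44, 67, 62, 41, 30, 33, 34, 34, 37, 39, 42, 43, 43, 40, 38, 35, 34, 33, 30, 28, 40, 66, 80, 89, 103, 105, 101, 99, 100, 100, 98, 89, 71, 49, 36, 37, 41, 42, 42, 42, 43, 42, 42, 42, 43, 42, 43, 42, 43, 42, 43, 42, 43, 43, 43, 43, 43, 43, 43, 42, 43, 43, 42, 41, 40, 35, 29, 27, 28, 32, 32, 34, 35, 37, 39, 43, 44, 42, 39, 36, 36, 34, 33, 31, 36, 41, 44, 45, 44, 45, 46, 45, 44, 45, 45, 45, 42, 40, 84, 140, 135, 84, 37, 21, 22, 22, 22]
[136, 186, 209, 214, 208, 166, 99, 45, 30, 33, 35, 35, 38, 40, 42, 43, 41, 37, 35, 34, 33, 31, 27, 35, 97, 173, 209, 214, 214, 213, 213, 213, 212, 208, 188, 163, 119, 62, 36, 39, 40, 40, 40, 40, 40, 40, 40, 40, 40, 40, 40, 41, 40, 40, 40, 40, 40, 40, 41, 41, 41, 41, 41, 41, 41, 41, 41, 39, 31, 25, 27, 30, 32, 32, 34, 35, 38, 40, 42, 42, 39, 37, 36, 35, 32, 31, 33, 38, 41, 42, 42, 42, 42, 43, 42, 41, 40, 41, 39, 38, 86, 161, 202, 212, 213, 213, 209, 181, 124, 63]
[215. 264.]
[278. 264.]
```

The lever is home: the bars are about 37 mm apart, and the stop is blocked about 12 mm behind the row's contact point. Now for the lock plate.

Emit:
play_rows(
  targets=[0, 0, -3.5, 0, 0, 0, -7, 0, 0, 0, -7, 0],
)

```text
t: 13.4
tool_pos: [0.4621, -0.1819, 0.157]
orientation: [2.208, 2.221, 0.005]
force: [1.8, -1.1, 1.0]
opening: 0.0639
gripper_force: 0.0
```

Emit:
play_rows(
  targets=[-3.5, 0.6, 0, 0, -7, 1.2, 0, 0, -7, 1.2, 0, 0, -7, 1.2, 4, 0, -7, 1.2, 7, 0, -7, 1.2, 8.5, 0, -7, 1.2, 8.5, 0, -7, 1.2, 8.5, 0],
  grip=0,
)

```text
t: 14.07
tool_pos: [0.4702, -0.2495, 0.064]
orientation: [-2.214, -2.226, 0.001]
force: [0.1, -0.1, 1.1]
opening: 0.0154
gripper_force: 0.0
```

Run:
```python
from h import *
s=read_state(); print(s['tool_pos'],s['force'],s['opening'])
```

```text
[ 0.47019379 -0.24948895  0.06398757] [ 0.06323308 -0.1398061   1.11633863] 0.015415248111882135
```

Lower gently until contact.

Emit:
play_rows(
  targets=[0, 0, 0.2, 0, 0, 0, 0.4, 0, 0, 0, 0.6, 0, 0, 0, 0.75, 0, 0, 0, 0.85, 0, 0, 0, 0.85, 0],
)

```text
t: 14.57
tool_pos: [0.4708, -0.2499, 0.0562]
orientation: [2.215, 2.227, 0.0]
force: [-0.2, 0.9, -0.1]
opening: 0.0005
gripper_force: 0.0
```

Emit:
play_rows(
  targets=[0, 0, 0.05, 0, 0, 0, 0.1, 0, 0, 0, 0.1, 0],
)

```text
t: 14.82
tool_pos: [0.4708, -0.2498, 0.0551]
orientation: [-2.215, -2.228, 0.0]
force: [0.4, -0.6, -0.5]
opening: 0.0006
gripper_force: 0.0
```

Emit:
play_rows(
  targets=[0, 0, 0.05, 0, 0, 0, 0.1, 0, 0, 0, 0.1, 0],
)

```text
t: 15.07
tool_pos: [0.4709, -0.25, 0.0545]
orientation: [2.215, 2.228, -0.0]
force: [-1.7, -0.0, 3.9]
opening: 0.0006
gripper_force: 1.9
```

Emit:
play_rows(
  targets=[0, 0, 0.05, 0, 0, 0, 0.05, 0],
)

```text
t: 15.23
tool_pos: [0.4709, -0.2502, 0.0545]
orientation: [2.215, 2.227, -0.001]
force: [-4.0, 0.5, 8.4]
opening: 0.0005
gripper_force: 4.0
```

Emit:
play_rows(
  targets=[0, 0, 0.05, 0, 0, 0, 0.05, 0],
)

```text
t: 15.4
tool_pos: [0.4709, -0.2504, 0.0545]
orientation: [2.215, 2.227, -0.001]
force: [-5.5, 1.4, 11.3]
opening: 0.0007
gripper_force: 5.8
```

Emit:
play_rows(
  targets=[0.15, 0, 0, 0, 0.3, 0, 0, 0, 0.45, 0, 0, 0, 0.6, 0, 0, 0, 0.75, 0, 0, 0, 0.9, 0, 0, 0],
)

```text
t: 15.9
tool_pos: [0.471, -0.2418, 0.0545]
orientation: [2.214, 2.226, -0.001]
force: [-6.1, -1.7, 10.2]
opening: 0.0006
gripper_force: 5.1
```

Emit:
play_rows(
  targets=[0.12, 0, 0, 0, 0.24, 0, 0, 0, 0.36, 0, 0, 0, 0.44, 0, 0, 0, 0.44, 0, 0, 0],
)

```text
t: 16.32
tool_pos: [0.471, -0.2373, 0.0545]
orientation: [2.214, 2.226, -0.001]
force: [-4.1, -0.7, 10.0]
opening: 0.0005
gripper_force: 5.2
```

Emit:
play_rows(
  targets=[0.1, 0, 0, 0, 0.2, 0, 0, 0, 0.2, 0, 0, 0],
)

```text
t: 16.57
tool_pos: [0.471, -0.2356, 0.0545]
orientation: [2.214, 2.226, -0.001]
force: [-4.8, -2.1, 9.3]
opening: 0.0002
gripper_force: 4.8
```

Emit:
play_rows(
  targets=[0.1, 0, 0, 0, 0.2, 0, 0, 0, 0.2, 0, 0, 0],
)

```text
t: 16.82
tool_pos: [0.4715, -0.2339, 0.0545]
orientation: [2.213, 2.225, -0.001]
force: [-1.5, -3.1, 6.9]
opening: 0.0008
gripper_force: 3.5
```

Emit:
play_rows(
  targets=[0.1, 0, 0, 0, 0.2, 0, 0, 0, 0.2, 0, 0, 0],
)

```text
t: 17.07
tool_pos: [0.4718, -0.2319, 0.0545]
orientation: [2.213, 2.225, -0.0]
force: [0.2, -3.6, 6.6]
opening: 0.0005
gripper_force: 2.9
```

The force rose to slipping friction at the end of travel. I'll lift off and check the plate and row numerically.

Emit:
play_rows(
  targets=[0, 0, -4, 0, 0, 0, -8, 0, 0, 0, -12, 0, 0, 0, -16, 0, 4, -1, -16.5, 0, 8, -2, -16.5, 0, 11, -2, -16.5, 0, 11, -2, -16.5, 0],
)

```text
t: 17.73
tool_pos: [0.4499, -0.1164, 0.2186]
orientation: [-2.212, -2.231, -0.003]
force: [-0.6, 0.0, 0.3]
opening: 0.0004
gripper_force: 0.0
```

```bash
cat > v.py <<'E'
from h import *
C1=np.load('pics/w1.npy',allow_pickle=True).item(); C=cam('wrist'); np.save('pics/w8.npy',C,allow_pickle=True)
print(np.round(read_state()['tool_pos'],4))
def prof(c,x,ys,z):
    uv=np.array([proj(c,(x,y,z)) for y in ys],np.float32); g=cv2.cvtColor(c['img'],cv2.COLOR_RGB2GRAY)
    return cv2.remap(g,uv[:,0][None],uv[:,1][None],cv2.INTER_LINEAR)[0].astype(int)
# profile relative to bar centre: -40..-95 mm, averaged over x
for c,y0 in((C1,-.2605),(C,-.1745)):
    ys=y0-np.arange(.036,.1,.002)
    print(np.mean([prof(c,x,ys,.054) for x in(.462,.466,.47,.474,.478)],0).round().astype(int).tolist())
for z,c,y in((.1055,C1,-.261),(.1055,C,-.175)):
    xs=np.arange(.425,.49,.0015); uv=np.array([proj(c,(x,y,z)) for x in xs],np.float32)
    print(cv2.remap(cv2.cvtColor(c['img'],cv2.COLOR_RGB2GRAY),uv[:,0][None],uv[:,1][None],1)[0].tolist())
for z in(.105,): 
    ys=np.arange(-.11,-.26,-.003); print('row axis',[(round(float(y),3),int(v)) for y,v in zip(ys,prof(C,.4735,ys,.11))])
E
python3 v.py
```

```text
[ 0.4501 -0.1184  0.2185]
[32, 33, 32, 31, 30, 28, 27, 26, 24, 24, 30, 43, 65, 94, 105, 97, 106, 99, 105, 98, 104, 102, 103, 110, 75, 40, 25, 33, 36, 38, 45, 51]
[83, 83, 84, 83, 84, 83, 73, 44, 25, 25, 25, 24, 24, 25, 25, 25, 25, 25, 24, 26, 25, 26, 26, 27, 25, 26, 28, 28, 29, 28, 29, 30]
[178, 178, 177, 177, 177, 164, 119, 60, 51, 64, 65, 55, 33, 26, 31, 34, 33, 29, 28, 34, 37, 35, 37, 37, 36, 36, 37, 34, 29, 25, 28, 32, 35, 32, 28, 30, 35, 38, 38, 39, 38, 37, 56, 127]
[82, 83, 83, 83, 83, 83, 84, 83, 84, 83, 84, 83, 83, 83, 82, 72, 39, 23, 24, 36, 71, 83, 83, 83, 83, 83, 84, 83, 84, 83, 84, 83, 83, 83, 83, 84, 83, 74, 54, 43, 42, 41, 42, 110]
row axis [(-0.11, 174), (-0.113, 174), (-0.116, 174), (-0.119, 176), (-0.122, 135), (-0.125, 73), (-0.128, 140), (-0.131, 83), (-0.134, 38), (-0.137, 38), (-0.14, 38), (-0.143, 29), (-0.146, 27), (-0.149, 25), (-0.152, 40), (-0.155, 38), (-0.158, 54), (-0.161, 83), (-0.164, 83), (-0.167, 83), (-0.17, 83), (-0.173, 84), (-0.176, 84), (-0.179, 83), (-0.182, 83), (-0.185, 84), (-0.188, 83), (-0.191, 77), (-0.194, 29), (-0.197, 24), (-0.2, 24), (-0.203, 25), (-0.206, 25), (-0.209, 23), (-0.212, 24), (-0.215, 24), (-0.218, 25), (-0.221, 24), (-0.224, 24), (-0.227, 24), (-0.23, 24), (-0.233, 25), (-0.236, 24), (-0.239, 35), (-0.242, 39), (-0.245, 40), (-0.248, 47), (-0.251, 52), (-0.254, 52), (-0.257, 51), (-0.26, 51)]
```

Emit:
play_rows(
  targets=[0.8, 0, 0, 0, 0.8, 0, 0, 0, 0.8, 0, 0, 0, 0.8, 0, 0, 0, 0.8, 0, 0, 0, 0.8, 0, 0, 0],
  grip=9.3,
)

```text
t: 18.28
tool_pos: [0.45, -0.1131, 0.218]
orientation: [-2.216, -2.226, 0.0]
force: [0.5, -0.2, 0.2]
opening: 0.0357
gripper_force: 0.0
```

```bash
python3 v.py
```

```text
[ 0.45   -0.1131  0.218 ]
[32, 33, 32, 31, 30, 28, 27, 26, 24, 24, 30, 43, 65, 94, 105, 97, 106, 99, 105, 98, 104, 102, 103, 110, 75, 40, 25, 33, 36, 38, 45, 51]
[39, 38, 35, 33, 39, 45, 51, 50, 60, 74, 100, 116, 110, 121, 112, 119, 105, 68, 45, 40, 40, 40, 37, 29, 22, 29, 40, 40, 42, 44, 50, 59]
[178, 178, 177, 177, 177, 164, 119, 60, 51, 64, 65, 55, 33, 26, 31, 34, 33, 29, 28, 34, 37, 35, 37, 37, 36, 36, 37, 34, 29, 25, 28, 32, 35, 32, 28, 30, 35, 38, 38, 39, 38, 37, 56, 127]
[203, 203, 202, 200, 164, 84, 37, 37, 40, 38, 32, 36, 52, 59, 48, 37, 38, 42, 42, 41, 42, 42, 44, 43, 43, 43, 43, 41, 37, 29, 28, 32, 39, 41, 35, 33, 38, 35, 25, 21, 22, 22, 42, 72]
row axis [(-0.11, 183), (-0.113, 183), (-0.116, 183), (-0.119, 181), (-0.122, 96), (-0.125, 84), (-0.128, 156), (-0.131, 54), (-0.134, 39), (-0.137, 39), (-0.14, 39), (-0.143, 26), (-0.146, 29), (-0.149, 24), (-0.152, 42), (-0.155, 40), (-0.158, 41), (-0.161, 40), (-0.164, 40), (-0.167, 39), (-0.17, 40), (-0.173, 41), (-0.176, 40), (-0.179, 40), (-0.182, 40), (-0.185, 41), (-0.188, 40), (-0.191, 34), (-0.194, 28), (-0.197, 65), (-0.2, 110), (-0.203, 118), (-0.206, 123), (-0.209, 72), (-0.212, 41), (-0.215, 40), (-0.218, 35), (-0.221, 22), (-0.224, 39), (-0.227, 41), (-0.23, 48), (-0.233, 58), (-0.236, 58), (-0.239, 71), (-0.242, 75), (-0.245, 78), (-0.248, 85), (-0.251, 89), (-0.254, 93), (-0.257, 94), (-0.26, 92)]
```

Run:
```python
exec(open('v.py').read().split('# profile')[0])
C=np.load('pics/w8.npy',allow_pickle=True).item()
for c,y0 in((C1,-.2605),(C,-.1745)):
    ys=y0+np.arange(.05,-.04,-.001)
    print([ (int(round((y-y0)*1000)),int(v)) for y,v in zip(ys,np.mean([prof(c,x,ys,.1055) for x in(.472,.473,.474,.475)],0))][0:90])
    ys=y0-np.arange(.062,.092,.001)
    print([ (int(round((y-y0)*1000)),int(v)) for y,v in zip(ys,np.mean([prof(c,x,ys,.054) for x in(.462,.466,.47,.474,.478)],0))])
```

```text
[ 0.45   -0.1129  0.218 ]
[(50, 116), (49, 80), (48, 67), (47, 67), (46, 75), (45, 97), (44, 125), (43, 138), (42, 123), (41, 86), (40, 50), (39, 37), (38, 35), (37, 35), (36, 35), (35, 35), (34, 35), (33, 34), (32, 34), (31, 34), (30, 33), (29, 31), (28, 26), (27, 22), (26, 21), (25, 23), (24, 25), (23, 25), (22, 22), (21, 21), (20, 25), (19, 32), (18, 37), (17, 34), (16, 33), (15, 33), (14, 33), (13, 34), (12, 34), (11, 33), (10, 34), (9, 34), (8, 34), (7, 34), (6, 33), (5, 33), (4, 33), (3, 33), (2, 33), (1, 33), (0, 33), (-1, 33), (-2, 33), (-3, 33), (-4, 33), (-5, 33), (-6, 32), (-7, 32), (-8, 33), (-9, 33), (-10, 33), (-11, 33), (-12, 32), (-13, 32), (-14, 32), (-15, 32), (-16, 33), (-17, 32), (-18, 31), (-19, 31), (-20, 31), (-21, 29), (-22, 25), (-23, 21), (-24, 21), (-25, 25), (-26, 32), (-27, 37), (-28, 46), (-29, 60), (-30, 80), (-31, 97), (-32, 105), (-33, 103), (-34, 96), (-35, 102), (-36, 104), (-37, 101), (-38, 96), (-39, 105)]
[(-62, 94), (-63, 106), (-64, 105), (-65, 101), (-66, 96), (-67, 102), (-68, 105), (-69, 102), (-70, 99), (-71, 99), (-72, 105), (-73, 103), (-
[... 774 characters left out ...]
), (-8, 37), (-9, 38), (-10, 38), (-11, 38), (-12, 38), (-13, 38), (-14, 38), (-15, 36), (-16, 36), (-17, 36), (-18, 35), (-19, 32), (-20, 27), (-21, 24), (-22, 27), (-23, 35), (-24, 44), (-25, 62), (-26, 88), (-27, 106), (-28, 112), (-29, 102), (-30, 109), (-31, 112), (-32, 112), (-33, 110), (-34, 120), (-35, 117), (-36, 101), (-37, 77), (-38, 57), (-39, 47)]
[(-62, 119), (-63, 116), (-64, 113), (-65, 112), (-66, 119), (-67, 117), (-68, 107), (-69, 86), (-70, 68), (-71, 52), (-72, 45), (-73, 41), (-74, 39), (-75, 39), (-76, 39), (-77, 39), (-78, 39), (-79, 39), (-80, 37), (-81, 34), (-82, 29), (-83, 24), (-84, 21), (-85, 22), (-86, 28), (-87, 34), (-88, 39), (-89, 40), (-90, 40), (-91, 40)]
```

The rear plate edge comes out about 1 mm short of full travel, which is within my error, so I'll push once more with a firmer press to be sure.

Emit:
play_rows(
  targets=[-4, 0.7, 0, 0, -8, 1.4, 0, 0, -12.2, 2.1, 0, 0, -12.2, 2.1, 4, 0, -12.2, 2.1, 8, 0, -12.2, 2.1, 12, 0, -12.2, 2.1, 15, 0, -12.2, 2.1, 15, 0],
  grip=0,
)

```text
t: 19.05
tool_pos: [0.4667, -0.2318, 0.0606]
orientation: [-2.208, -2.218, 0.004]
force: [-0.3, 0.7, -0.9]
opening: 0.0017
gripper_force: 0.0
```

Emit:
play_rows(
  targets=[0, 0, 0.3, 0, 0, 0, 0.6, 0, 0, 0, 0.9, 0, 0, 0, 1.15, 0, 0, 0, 1.25, 0, 0, 0, 1.25, 0],
)

```text
t: 19.55
tool_pos: [0.4723, -0.2348, 0.0565]
orientation: [2.214, 2.227, 0.001]
force: [0.3, -0.3, 0.9]
opening: 0.0005
gripper_force: 0.0
```

Emit:
play_rows(
  targets=[0, 0, 0.05, 0, 0, 0, 0.1, 0, 0, 0, 0.15, 0, 0, 0, 0.15, 0],
)

```text
t: 19.88
tool_pos: [0.4719, -0.2346, 0.0545]
orientation: [2.215, 2.227, 0.0]
force: [-0.3, -0.3, 3.3]
opening: 0.0005
gripper_force: 1.5
```

Emit:
play_rows(
  targets=[0, 0, 0.1, 0, 0, 0, 0.2, 0, 0, 0, 0.2, 0],
)

```text
t: 20.13
tool_pos: [0.472, -0.2356, 0.0544]
orientation: [2.214, 2.226, -0.002]
force: [-8.1, 0.6, 18.0]
opening: 0.0005
gripper_force: 9.2
```

Emit:
play_rows(
  targets=[0.05, 0, 0, 0, 0.1, 0, 0, 0, 0.15, 0, 0, 0],
)

```text
t: 20.38
tool_pos: [0.472, -0.2345, 0.0544]
orientation: [2.214, 2.226, -0.002]
force: [-7.9, -3.2, 16.8]
opening: 0.0007
gripper_force: 8.3
```

Emit:
play_rows(
  targets=[0.1, 0, 0, 0, 0.2, 0, 0, 0, 0.25, 0, 0, 0, 0.25, 0, 0, 0],
)

```text
t: 20.72
tool_pos: [0.4728, -0.2331, 0.0545]
orientation: [2.212, 2.224, -0.002]
force: [-4.6, -6.9, 11.7]
opening: 0.0007
gripper_force: 5.8
```

The force reached 6.9 N, well above the plate's 1 N friction, so the plate is at its end. I'll retreat and verify.

Emit:
play_rows(
  targets=[0, 0, -4, 0, 0, 0, -8, 0, 0, 0, -12, 0, 0, 0, -16, 0, 4, -1, -16.5, 0, 8, -2, -16.5, 0, 12, -2, -16.5, 0, 12, -2, -16.5, 0],
)

```text
t: 21.38
tool_pos: [0.4508, -0.1051, 0.2176]
orientation: [-2.21, -2.231, -0.004]
force: [-0.3, -0.6, -0.4]
opening: 0.0005
gripper_force: 0.0
```

Emit:
play_rows(
  targets=[0, 0, 0, 0, 0, 0, 0, 0, 0, 0, 0, 0, 0, 0, 0, 0, 0, 0, 0, 0, 0, 0, 0, 0],
  grip=9.3,
)

```text
t: 21.88
tool_pos: [0.4509, -0.1114, 0.2169]
orientation: [-2.217, -2.226, 0.0]
force: [0.0, 1.0, -0.3]
opening: 0.036
gripper_force: 0.0
```

Run:
```python
exec(open('v.py').read().split('# profile')[0])
y0=-.1745
ys=y0+np.arange(.048,.040,-.001);print(prof(C,.473,ys,.1055))
ys=y0-np.arange(.062,.092,.001)
print([ (int(round((y-y0)*1000)),int(v)) for y,v in zip(ys,np.mean([prof(C,x,ys,.054) for x in(.462,.466,.47,.474,.478)],0))])
xs=np.arange(.425,.49,.0015); uv=np.array([proj(C,(x,-.172,.1055)) for x in xs],np.float32)
print(cv2.remap(cv2.cvtColor(C['img'],cv2.COLOR_RGB2GRAY),uv[:,0][None],uv[:,1][None],1)[0].tolist())
```

```text
[ 0.4509 -0.1112  0.217 ]
[ 95 125 153 159 133  80  45  38]
[(-62, 131), (-63, 125), (-64, 107), (-65, 119), (-66, 130), (-67, 140), (-68, 114), (-69, 90), (-70, 68), (-71, 55), (-72, 45), (-73, 39), (-74, 39), (-75, 40), (-76, 39), (-77, 39), (-78, 39), (-79, 38), (-80, 37), (-81, 34), (-82, 28), (-83, 24), (-84, 21), (-85, 24), (-86, 29), (-87, 36), (-88, 40), (-89, 42), (-90, 42), (-91, 43)]
[202, 201, 202, 200, 173, 97, 38, 36, 40, 38, 32, 26, 20, 19, 23, 30, 39, 42, 43, 42, 43, 43, 43, 43, 42, 42, 43, 41, 36, 30, 27, 33, 39, 39, 36, 32, 36, 39, 31, 23, 22, 23, 34, 64]
```

```bash
python3 -c "
from plant import workorder; print(workorder.close_job())"
```

```text
the job is handed in; nothing more can be done
None
```

The job is handed in: the row was closed up against the fixed end, the stop's lever is fully home in the first notch behind it (about 12 mm back), and the lock plate is pushed to its end; the jars were upright when last viewed, before I drew the stop back and locked it.

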